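# Set the gas regulator to its mark and pull the knob out to lock it

## Robot

A 6-joint arm with a two-finger parallel gripper is mounted at the origin on a cart in front of the work surface, level with it; the furniture and walls round the work are solid. World frame = base frame: x ahead of the robot, y to its left, z up, the work surface at z = 0. Lengths are in m, angles in rad, forces in N, time in s.
With the tool pointing down it reaches from about 0.25 to 0.775 m from the base axis. Payload 4 kg.
Tool frame: the origin (TCP) lies between the finger pads; the fingertips stand 14 mm ahead of it and the grasp point (between the pads) lies 5 mm behind it (tip_reach is the distance from the TCP to the fingertips, in m); z points along the fingers, y is the line along which they close (so a half turn about z gives the same grasp; the last joint's range is limited). The gripper opens to 94 mm and grips with 3 to 60 N. Pads are 16 mm wide; open, the fingers measure 119 mm over their backs; the gripper's body (75 mm by 177 mm) begins 78 mm behind the grasp point.
Start: joints at [-1.426, 0.087, 1.371, -0, 1.684, -0.103], TCP at [0.135, -0.533, 0.181] pointing down, gripper open.
Joint ranges: [-3.1, 3.1], [-0.76, 2.03], [0.27, 2.55], [-1.08, 4.22], [0.17, 2.65], [-2.57, 2.57]. Speed limits (rad/s): [2.79, 2.79, 3.14, 3.14, 3.14, 3.14].

## Interface

Orientations are given as [roll, pitch, yaw] about the fixed x, y, z axes, in that order (R = Rz(yaw) Ry(pitch) Rx(roll)).
In Python, from bench import * gives the robot as it stands. The module is installed in compiled form; this text tells all that it offers.
- The arm moves only by the tool servo_tool, never from a script. Its argument "targets" is a list of rows, each a list of 4 numbers: the shift along the tool's x, y, z in cm, then the turn about the tool's z in degrees. A call has 1 to 8 rows; each row is the pose to reach, as a shift and turn from the pose commanded when the call began, along the tool's axes at that moment; what a row does not reach only later rows make up. A row lasts 1/8 s, in which the tool goes at most 62.5 mm and 10.7 degrees, less where a joint would pass 70% of its speed; a pose out of reach is approached as far as the arm can. A call with a gripper value outside its range is refused whole. "claw" is the closure in counts, from 0 (fully open) to 255 (shut), set as the call begins (left out, the last holds). The fingers move at their own pace and stop on an object; the grip force is fixed at half the most. Time passes only in rows, so rows that repeat a pose let the fingers close. It gives the time, the measured TCP pose, the force, the opening and the grip force at its end, in the units of the state.
- get_obs(): the state, without advancing time (a new reading comes with each control period).
- snapshot(name): name is "scene" or "side" or "wrist"; returns the picture (400x640x3 uint8, blue, green, red); there is no depth.
- camera_model(name): a dict with "camera_matrix" (3x3 intrinsics, pixels), "camera_from_world" (4x4, takes a point from world to camera coordinates). Camera axes: x right, y up, looking along -z (the intrinsics and any distortion apply to the point x, -y, -z); pixel columns grow to the right and rows downward; lengths in m; the calibration is good to about 2 mm. A picture is of the moment at which its call begins: read the wrist's pose just before it. camera_model takes no time and is no camera call; for the wrist camera it gives the pose at the moment of the call.
- close_job(): hands the job in; it is judged then, once.
The state is a dict: "time": time; "joint_positions": joint angles; "qvel": joint speeds; "joint_torque": joint torques, N m; "tool_pos": TCP position; "ee_rot": TCP orientation; "wrist_force": force on the tool from outside, world axes, zero at the start; "wrist_torque": the same for the moment, N m; "width": finger opening in m; "finger_force": force on a finger pad.
Only numpy, scipy, OpenCV 4.12 (cv2) and the standard library are available. Lean on these libraries where they do the work, as an engineer would, in place of code of your own. Each camera call takes 0.05 s, during which the arm holds its last target. There are 200 camera calls.

## Task

Bring the bench gas regulator up to its set pressure: turn the big knob on its top clockwise until the white pointer stands at the brass mark tab, then pull the knob fully out (up) so that it locks there, and let go. The lock's splines only mesh at certain angles: feel for them by easing the knob a little to and fro within the width of the tab while pulling lightly, never haul on a blocked knob, and leave the things around it where they are.

Things in the scene. Friction and masses are not known exactly. Their poses are not given: they have to be found in the camera images.
- regulator: bench gas regulator, fixed to the bench: steel foot 120 x 140 x 8 mm, clear filter bowl, aluminium body with a round pressure gauge on its front (-x) face and capped ports on its two sides, in all 156 mm high. Origin: centre of the underside, on the vertical turning axis of the knob; x points from the gauge to the back, z up
- knob_top (a point): centre of the flat top of the black fluted knob, on its vertical turning axis, 156 mm above the bench with the knob in. Grip part 48 mm in diameter, 37.5 mm high; below it a thin skirt 59 mm in diameter, 4.5 mm high. Grip it across its diameter from above, fingertips clear of the skirt. But for the mark tab nothing stands within 90 mm of the axis above 120 mm
- pointer (a point): outer tip of the white pointer rib on the knob's skirt, 33 mm from the turning axis. A white line runs from it up the grip and over the top, towards the axis. It turns and rises with the knob
- mark (a point): middle of the upright brass mark tab, at its inner face and top edge, 33 mm from the turning axis. The tab is 12 mm wide along the circle, reaches 12 mm outward and its top is 118.5 mm above the bench, that is at most 1 mm above the knob's skirt when the knob is in. It sits on a clamped set ring and does not move
- spindle (a joint): angle of the knob, rad, growing clockwise seen from above; the pointer must go 0.5 to 1.9 rad clockwise from its start to the mark. Turning drags with about 0.12 N m and the knob stays where it is left; the gauge needle follows
- knob (a joint): how far the knob is pulled out, m: 0 in (free to turn), 0.010 fully out (locked). The first 2 mm are nearly free (about 2 N); there four lock dogs meet a ring of splines. Tooth on tooth the knob stops hard at 2 mm. At gaps it goes on: from 3 mm a spring detent resists with about 10 N, is passed at 7 mm, then snaps the knob out and holds it
- lock_dogs: the four lock dogs inside the knob, unseen, 90 degrees apart; they turn and rise with it. Held off the middle of a gap they rub on a spline's flank, felt as a turning moment on the knob (over about 0.13 N m): turn with that moment until it is gone before pulling on. A light grip (about 15 N) in the search and about 25 N through the detent are enough
- lock_core: core inside the knob, unseen, fixed to the regulator, with 20 splines 18 degrees (0.314 rad) apart. Where they stand relative to the mark is not known: a gap lies within 9 degrees of any angle and the dogs pass it only within about 1 degree of its middle, so it must be found by feel. More than 35 N between dogs and splines damages them
- beaker: plastic beaker, 62 mm wide, 76 mm high, loose, to the right of the regulator; bystander, origin under its centre
- spare_cap: white bottle cap, 38 mm, loose; bystander
- open_spanner: steel open-ended spanner, 138 mm long, loose; bystander
- fitting_nut: small tube fitting, 24 mm, loose; bystander
- column: short chromatography column, 112 mm long, loose, lying; bystander

How it is judged:
On the way, in this order (a step that is already met when the one before it is completed fails the run):
1. the knob, still pushed in, is turned until its pointer stands at the mark (horizontal distance between pointer and mark below 0.006 m and value of joint knob below 0.0025 m), for 0.1 s.
2. the knob is pulled fully out into its lock (value of joint knob above 0.0085 m), for 0.2 s.
At the end, for the whole second after the job is handed in: the knob is out by more than 8.5 of its 10 mm, so that the splines hold it, and its pointer stands at the mark within 6.5 mm (about 11 degrees, half the tab's width) (horizontal distance between pointer and mark below 0.006 m and value of joint knob above 0.0085 m); the robot touches nothing.
It fails at once if the lock's dogs and splines are forced: more than 35 N between them (contact force between lock_dogs and lock_core above 35 N).
It fails at once if a thing standing around is pushed away by more than 20 mm (distance of any of beaker, spare_cap, open_spanner, fitting_nut, column from where it was at the start of the episode above 0.02 m).
It also fails if it takes over 67 s, if anything falls off the work surface, if the arm or the gripper's body presses on something with over 40 N, if the wrist force passes 120 N, or if a joint passes its speed limit or range.

## Working session

There is one attempt and no reset: what is moved stays moved. The work goes in short steps, Python scripts to look and compute and a tool call to move; the robot and the scene stay as the last step left them, time stands still between calls to the robot, and variables do not carry over. Pictures are saved under pics/ and viewed, at most 10 in all, crops included, and the job is handed in when it is done.

Besides the shell and the picture viewer there is one more tool, called after "Request:" as name([rows], argument=value, ...), one row to a line, values as JSON. servo_tool: Moves the arm, as the interface text tells. Its arguments: {"type":"object","properties":{"targets":{"type":"array"},"claw":{"type":"number"}},"required":["targets"]}

```bash
mkdir -p pics; python3 - <<'E'
from bench import *
import cv2,numpy as np
o=get_obs();print({k:np.round(v,3).tolist() for k,v in o.items()})
a=snapshot("scene");b=snapshot("side");c=snapshot("wrist")
for n,i in zip(("scene","side","wrist"),(a,b,c)):
    cv2.imwrite(f"pics/{n}0.png",i);m=camera_model(n);print(n,np.round(m["camera_matrix"],1).tolist(),np.round(m["camera_from_world"],3).tolist(),[k for k in m])
cv2.imwrite("pics/both0.png",cv2.resize(np.vstack([a,b]),None,fx=.75,fy=.75))
E
```

```text
{'time': 0.0, 'joint_positions': [-1.426, 0.088, 1.372, 0.0, 1.684, -0.103], 'qvel': [0.0, -0.001, -0.001, 0.001, -0.0, 0.0], 'joint_torque': [-0.0, -34.018, -30.243, 0.072, 0.033, -0.0], 'tool_pos': [0.135, -0.533, 0.18], 'ee_rot': [-3.139, -0.0, 0.248], 'wrist_force': [1.034, -0.591, -0.201], 'wrist_torque': [0.014, -0.021, -0.016], 'finger_force': 0.0, 'width': 0.094}
scene [[398.6, 0.0, 316.1], [0.0, 398.6, 202.9], [0.0, 0.0, 1.0]] [[-0.797, -0.604, 0.007, 0.424], [0.478, -0.624, 0.619, -0.357], [-0.37, 0.496, 0.786, -0.734], [0.0, 0.0, 0.0, 1.0]] ['camera_matrix', 'camera_from_world']
side [[517.2, 0.0, 319.0], [0.0, 517.2, 197.9], [0.0, 0.0, 1.0]] [[0.99, -0.142, 0.001, -0.55], [0.111, 0.773, 0.624, -0.129], [-0.089, -0.618, 0.781, -1.086], [0.0, 0.0, 0.0, 1.0]] ['camera_matrix', 'camera_from_world']
wrist [[302.3, 0.0, 318.3], [0.0, 302.3, 199.3], [0.0, 0.0, 1.0]] [[0.246, -0.969, -0.001, -0.55], [0.937, 0.238, -0.254, 0.027], [0.246, 0.062, 0.967, -0.39], [0.0, 0.0, 0.0, 1.0]] ['camera_matrix', 'camera_from_world']
```

View pics/both0.png

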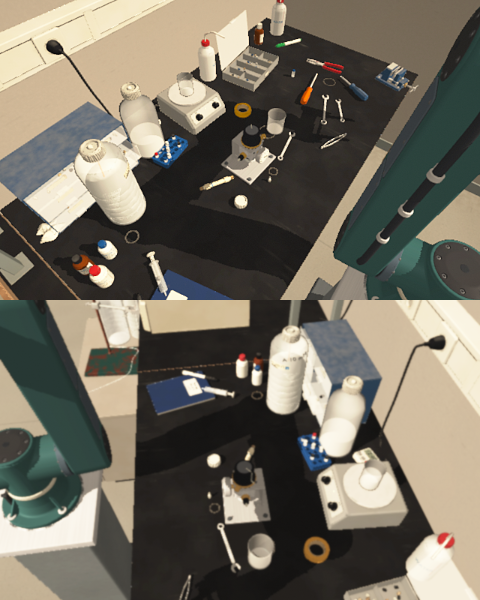

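The regulator stands at about (335,175) in the scene picture and (325,225) in the side picture. I'll crop both and enlarge them.

```bash
cat > h.py <<'E'
import numpy as np,cv2
from bench import *
def ray(n,uv,m=None):
    m=m or camera_model(n);K=np.array(m["camera_matrix"]);T=np.array(m["camera_from_world"])
    p=np.linalg.inv(K)@[uv[0],uv[1],1];d=T[:3,:3].T@(p*[1,-1,-1]);return -T[:3,:3].T@T[:3,3],d
def onz(n,uv,z,m=None):
    c,d=ray(n,uv,m);return c+d*(z-c[2])/d[2]
def proj(n,P,m=None):
    m=m or camera_model(n);T=np.array(m["camera_from_world"]);p=(T[:3,:3]@np.array(P)+T[:3,3])*[1,-1,-1];q=np.array(m["camera_matrix"])@p;return q[:2]/q[2]
def tri(*obs):
    A=0;b=0
    for n,uv in obs:
        c,d=ray(n,uv);d/=np.linalg.norm(d);M=np.eye(3)-np.outer(d,d);A=A+M;b=b+M@c
    return np.linalg.solve(A,b)
E
python3 - <<'E'
import cv2,numpy as np
a=cv2.imread("pics/scene0.png")[145:205,290:370];b=cv2.imread("pics/side0.png")[200:260,285:365]
cv2.imwrite("pics/crop1.png",np.hstack([cv2.resize(x,(400,300),interpolation=cv2.INTER_CUBIC) for x in(a,b)]))
E
```

```text
(no output)
```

View pics/crop1.png

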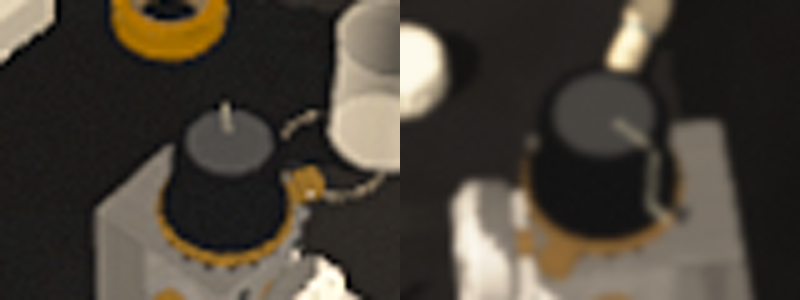

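The left crop shows the knob top at scene (336,173.4) and the tab at (352,181). In the right crop the knob top is at side (325.8,222.6), the tab at (317,252.4) and the pointer tip at (338.6,243.6).

```bash
python3 - <<'E'
from h import *
c=tri(("scene",(336,173.4)),("side",(325.8,222.6)));print("top",c, onz("scene",(336,173.4),.156),onz("side",(325.8,222.6),.156))
t=tri(("scene",(352,181)),("side",(317,252.4)));print("tab",t)
p=onz("side",(338.6,243.6),.117);print("ptr",p)
c=(onz("scene",(336,173.4),.156)+onz("side",(325.8,222.6),.156))/2
A=lambda q:np.degrees(np.arctan2(q[1]-c[1],q[0]-c[0]))
print(A(t),np.hypot(*(t-c)[:2]),A(p),np.hypot(*(p-c)[:2]),A(p)-A(t))
o=get_obs();print(o["tool_pos"],o["ee_rot"],np.array(camera_model("wrist")["camera_from_world"])[:3,:3].T@-np.array(camera_model("wrist")["camera_from_world"])[:3,3])
E
```

```text
top [ 0.55348101 -0.09718705  0.15598003] [ 0.55291418 -0.09718125  0.156     ] [ 0.55398128 -0.09697563  0.156     ]
tab [ 0.53183802 -0.13263912  0.1141826 ]
ptr [ 0.57512402 -0.12060709  0.117     ]
-121.28644484291816 0.041611793761953356 -47.34649324776289 0.03199153756367973 73.93995159515526
[ 0.13482519 -0.53273437  0.1799835 ] [-3.13989804e+00 -1.66138820e-04  2.47801153e-01] [ 0.20639865 -0.51526077  0.38391751]
```

Knob axis is at about (0.5535,-0.097). The pointer is near -47° and the tab near -121°, so the turn is about 74° clockwise. I'll move above the knob with the wrist turned back.

Request:
servo_tool([
  [2,-1.5,-5,-5],
  [6,-4,-7,-12],
  [10.5,-6.8,-7,-20],
  [15,-9.6,-7,-28],
  [20,-12.6,-7,-36],
  [25,-15.6,-7,-44],
  [30,-18.7,-7,-52],
  [34.5,-21.5,-7,-60],
], claw=0)

```text
time: 1.15
tool_pos: [0.4176, -0.2384, 0.2506]
ee_rot: [-3.141, 0.0, 1.3]
wrist_force: [0.3, -0.3, -0.2]
width: 0.0938
finger_force: 0.0
```

```bash
python3 - <<'E'
from h import *
o=get_obs();y=o["ee_rot"][2];d=np.array([.5535,-.097,.25])-o["tool_pos"]
print(o["time"],o["tool_pos"],o["ee_rot"],o["joint_positions"]);print(d@[np.cos(y),np.sin(y),0],d@[np.sin(y),-np.cos(y),0],-d[2])
E
```

```text
1.15 [ 0.41764742 -0.23840399  0.25062219] [-3.14149813e+00  4.72772446e-05  1.30003840e+00] [-6.36599629e-01 -7.04882703e-02  1.39268062e+00 -8.04357873e-05
  1.81947166e+00 -3.65861489e-01]
0.1725878046828153 0.09308309422842943 0.0006221857966686728
```

Request:
servo_tool([
  [4.5,2.5,0,0],
  [9,5,0,0],
  [13.5,7.5,0,0],
  [17.3,9.3,0,0],
  [17.3,9.3,0,0],
  [17.3,9.3,0,0],
])

```text
time: 1.9
tool_pos: [0.5528, -0.0994, 0.2505]
ee_rot: [-3.141, 0.001, 1.295]
wrist_force: [0.0, 0.2, 0.4]
width: 0.0938
finger_force: 0.0
```

```bash
python3 - <<'E'
from h import *
o=get_obs();m=camera_model("wrist");i=snapshot("wrist");cv2.imwrite("pics/w1.png",i)
print(o["tool_pos"],o["ee_rot"][2]);q=proj("wrist",[.5535,-.097,.14],m);print(q)
x,y=np.round(q).astype(int);x0=max(x-80,0);y0=max(y-60,0);print(x0,y0)
cv2.imwrite("pics/w1c.png",cv2.resize(i[y0:y0+120,x0:x0+160],None,fx=5,fy=5,interpolation=cv2.INTER_CUBIC))
E
```

```text
[ 0.55277832 -0.09935809  0.25046456] 1.2949895027387308
[318.00372438 188.56453385]
238 129
```

View pics/w1c.png

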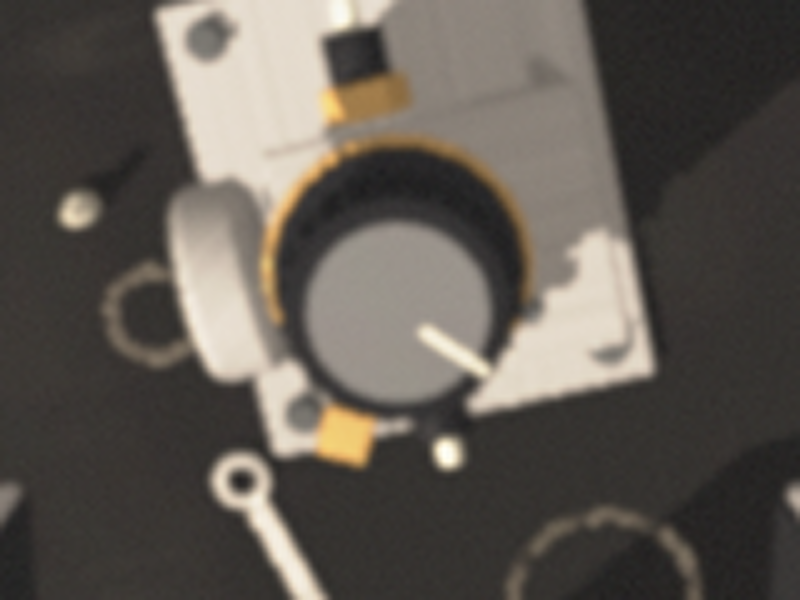

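The wrist crop shows the knob top centre at (317.6,191.4) px. The white line runs from (322.6,195) to (335.6,203.4), and the tab is centred near (307.4,216.2).

```bash
cat >> h.py <<'E'
def look(i,m,ztop=.156):
    """knob-top centre, tab and white-line angles (deg) from a wrist picture"""
    c0=proj("wrist",[.5535,-.097,ztop],m)
    hsv=cv2.cvtColor(i,cv2.COLOR_BGR2HSV);H,S,V=cv2.split(hsv)
    yy,xx=np.mgrid[:400,:640];near=np.hypot(xx-c0[0],yy-c0[1])
    top=((S<60)&(V>100)&(near<30)).astype(np.uint8)
    n,l,st,ce=cv2.connectedComponentsWithStats(top);k=l[int(c0[1]),int(c0[0])]
    return c0,st[k],ce[k],H,S,V,near
E
python3 - <<'E'
from h import *
i=cv2.imread("pics/w1.png");m=camera_model("wrist")
hsv=cv2.cvtColor(i,cv2.COLOR_BGR2HSV);H,S,V=cv2.split(hsv)
f=np.zeros((400,640),np.uint8);f[208:226,299:316]=1
M=((S>100)&(V>150)&(f>0)).astype(np.uint8);n,l,st,ce=cv2.connectedComponentsWithStats(M);k=1+np.argmax(st[1:,4]);print("tab px",st[k],ce[k])
g=np.zeros((400,640),np.uint8);cv2.circle(g,(318,191),16,1,-1)
W=((V>185)&(g>0)).astype(np.uint8);ys,xs=np.nonzero(W);print(len(xs),"gray V",np.median(V[g>0]))
vx,vy,x0,y0=cv2.fitLine(np.c_[xs,ys].astype(np.float32),2,0,.01,.01).ravel()
cands=((S<70)&(V>95)&(V<250)).astype(np.uint8)
c=onz("wrist",(317.6,191.4),.156,m);print("centre",c)
t=onz("wrist",ce[k],.1185,m);p=onz("wrist",(x0,y0),.156,m);p2=onz("wrist",(x0+10*vx,y0+10*vy),.156,m)
A=lambda d:np.degrees(np.arctan2(d[1],d[0]))
print("tab",A(t-c),np.hypot(*(t-c)[:2]),"line",A(p-c),np.hypot(*(p-c)[:2]),"dir",A(p2-p))
o=get_obs();y=o["ee_rot"][2];d=c-o["tool_pos"];print(d@[np.cos(y),np.sin(y),0],d@[np.sin(y),-np.cos(y),0])
print(y,o["joint_positions"])
E
```

```text
tab px [301 210  12  12 107] [306.56074766 215.58878505]
42 gray V 155.0
centre [ 0.55319638 -0.09673844  0.156     ]
tab -124.72907009318651 0.04000686398152899 line -51.04864778782603 0.010815964854310535 dir -49.71495378515872
0.003052067157293104 -0.0002855038564220052
1.2940636747845822 [-2.79132833e-01  1.11123847e-01  1.20757328e+00 -6.26628626e-04
  1.82337769e+00 -2.55648500e-03]
```

Request:
servo_tool([
  [0.3,0,0,0],
  [0.3,0,3,0],
  [0.3,0,7,0],
  [0.3,0,9.5,0],
  [0.3,0,10.5,0],
  [0.3,0,11,0],
  [0.3,0,11,0],
  [0.3,0,11,0],
])

```text
time: 2.95
tool_pos: [0.5547, -0.0964, 0.1422]
ee_rot: [3.139, 0.0, 1.295]
wrist_force: [1.2, -0.2, -0.2]
width: 0.0939
finger_force: 0.0
```

Request:
servo_tool([
  [0,0,0,0],
  [0,0,0,0],
  [0,0,0,0],
  [0,0,0,0],
], claw=130)

```text
time: 3.45
tool_pos: [0.5541, -0.0961, 0.1409]
ee_rot: [3.142, 0.0, 1.295]
wrist_force: [0.3, -0.4, 0.4]
width: 0.0579
finger_force: 0.0
```

```bash
python3 - <<'E'
from h import *
o=get_obs();print({k:np.round(v,4).tolist() for k,v in o.items()})
E
```

```text
{'time': 3.45, 'joint_positions': [-0.2725, 0.1256, 1.4078, -0.0001, 1.6081, 0.0032], 'qvel': [0.0003, 0.0008, 0.0013, -0.0007, 0.002, -0.0015], 'joint_torque': [0.0026, -35.4007, -30.0102, 0.074, 0.0161, 0.0001], 'tool_pos': [0.5541, -0.0961, 0.1409], 'ee_rot': [3.1416, 0.0001, 1.2951], 'wrist_force': [0.3111, -0.3536, 0.4131], 'wrist_torque': [-0.0457, -0.0658, -0.0057], 'finger_force': 0.0, 'width': 0.0579}
```

Request:
servo_tool([
  [0,0,0,0],
  [0,0,0,0],
  [0,0,0,0],
  [0,0,0,0],
], claw=160)

```text
time: 3.95
tool_pos: [0.554, -0.0962, 0.1408]
ee_rot: [3.142, 0.0, 1.295]
wrist_force: [0.1, -0.7, 0.5]
width: 0.0352
finger_force: 0.0
```

```bash
cat >> h.py <<'E'
def st():
    o=get_obs();print(round(o["time"],3),"pos",np.round(o["tool_pos"]*1000,2),"yaw",round(np.degrees(o["ee_rot"][2]),2),"F",np.round(o["wrist_force"],1),"T",np.round(o["wrist_torque"],3),"w",round(o["width"],4),"f",round(float(o["finger_force"]),1),"q6",round(o["joint_positions"][5],3))
E
python3 -c "from h import *;st()"
```

```text
3.95 pos [554.03 -96.15 140.85] yaw 74.2 F [ 0.1 -0.7  0.5] T [-0.002 -0.028 -0.026] w 0.0352 f 0.0 q6 0.003
```

The fingers closed to 35 mm with no force, so they missed the knob. I'll look again.

```bash
python3 - <<'E'
from h import *
a=snapshot("scene");b=snapshot("side");w=snapshot("wrist")
cv2.imwrite("pics/s2.png",a);cv2.imwrite("pics/d2.png",b);cv2.imwrite("pics/w2.png",w)
r=lambda x:cv2.resize(x,(400,300),interpolation=cv2.INTER_CUBIC)
cv2.imwrite("pics/c2.png",np.vstack([np.hstack([r(a[90:210,260:420]),r(b[140:260,240:400])]),np.hstack([r(w[130:310,200:440]),r(w)])]))
E
```

```text
(no output)
```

View pics/c2.png

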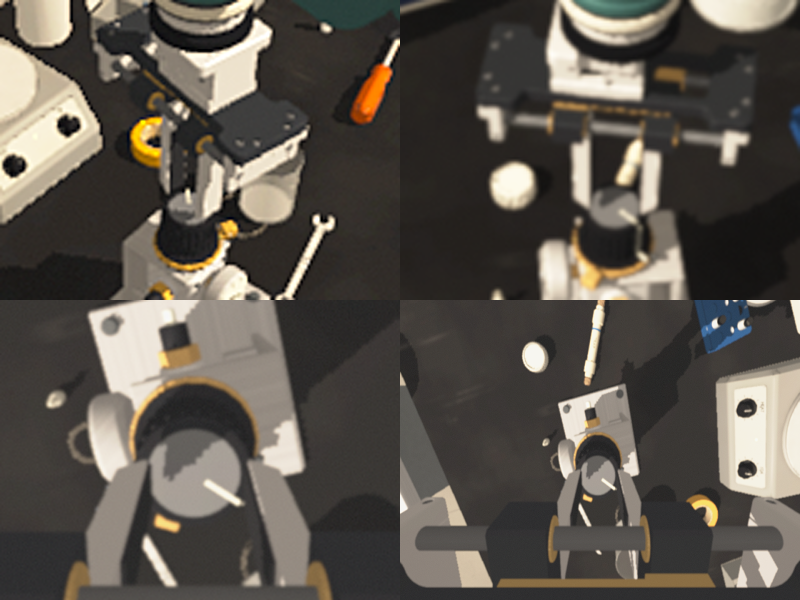

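```bash
python3 - <<'E'
from h import *
st()
o=get_obs();m=camera_model("wrist");print(onz("wrist",(318.8,233.8),.156,m))
y=o["ee_rot"][2];ex=np.array([np.cos(y),np.sin(y),0]);ey=np.array([np.sin(y),-np.cos(y),0]);p=o["tool_pos"]
w=cv2.imread("pics/w2.png");w=cv2.resize(w[170:300,225:415],None,fx=4,fy=4,interpolation=cv2.INTER_CUBIC)
for z in(.127,.156):
  for s in(-1,1):
    for h,col in((.0176,(0,0,255)),(.024,(0,255,0))):
      q=p+s*h*ey+ [0,0,z-p[2]];u=proj("wrist",q,m);cv2.circle(w,tuple(np.int32((u-[225,170])*4)),4 if z>.14 else 7,col,1)
for h,col in((0,(255,0,255)),):
  u=proj("wrist",p+[0,0,.156-p[2]],m);cv2.circle(w,tuple(np.int32((u-[225,170])*4)),4,col,1)
cv2.imwrite("pics/w2d.png",w)
E
```

```text
4.1 pos [554.02 -96.16 140.89] yaw 74.2 F [-0.1  0.2 -0.1] T [-0.013 -0.062 -0.003] w 0.0352 f 0.0 q6 0.003
[ 0.55473183 -0.09635526  0.156     ]
```

View pics/w2d.png

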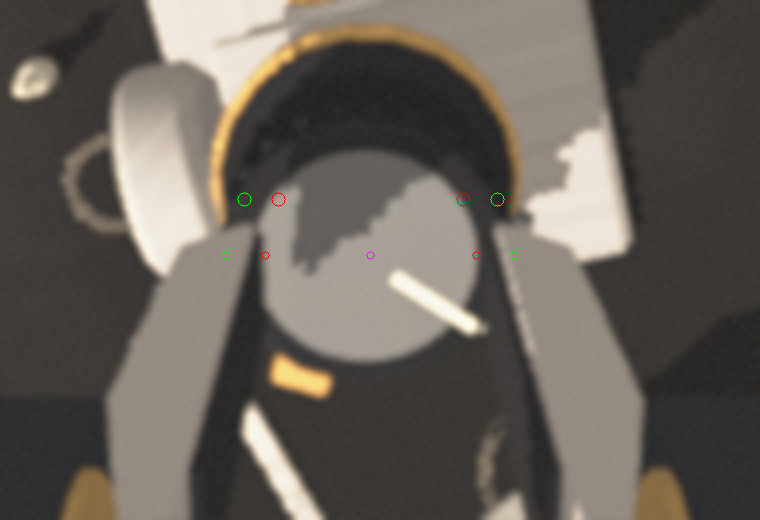

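```bash
python3 - <<'E'
from h import *
o=get_obs();y=o["ee_rot"][2];ey=np.array([np.sin(y),-np.cos(y),0]);p=o["tool_pos"]
out=[]
for n,f,(x0,y0) in(("scene","s2",(290,120)),("side","d2",(280,175))):
  w=cv2.imread(f"pics/{f}.png")[y0:y0+75,x0:x0+80];w=cv2.resize(w,None,fx=5,fy=5,interpolation=cv2.INTER_CUBIC)
  for z,r in((.127,7),(.156,3)):
    for s in(-1,1):
      for h,col in((.0176,(0,0,255)),(.024,(0,255,0))):
        u=proj(n,p+s*h*ey+[0,0,z-p[2]]);cv2.circle(w,tuple(np.int32((u-[x0,y0])*5)),r,col,1)
  out.append(w)
cv2.imwrite("pics/c3.png",np.hstack(out))
E
```

```text
(no output)
```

View pics/c3.png

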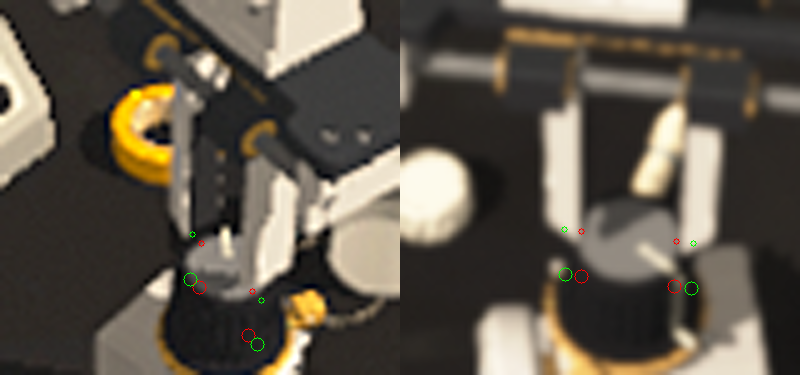

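Scene and side crops show the fingertips ending level with the knob top (side crop about (562,240) and (700,245)), not 29 mm lower. They are about 25–30 mm higher than the nominal tip reach. I'll check that by triangulation.

```bash
python3 - <<'E'
from h import *
import bench
print([k for k in dir(bench) if k[0]!='_'],getattr(bench,"tip_reach",None))
# +ey finger: side px ~ (280+(690-400)/5.. outer) ; scene left finger
o=get_obs();y=o["ee_rot"][2];ey=np.array([np.sin(y),-np.cos(y),0]);p=o["tool_pos"]
print("right finger",tri(("side",(339.5,223.5)),("scene",(327.0,167))))
print("left finger",tri(("side",(313,221.5)),("scene",(341,177))))
print("expected",p+ey*.022,p-ey*.022)
E
```

```text
['IKError', 'camera_model', 'close_job', 'get_obs', 'snapshot', 'tip_reach'] 0.014
right finger [ 0.57946966 -0.10148893  0.15490913]
left finger [ 0.53346982 -0.09251524  0.15963117]
expected [ 0.57518834 -0.10215142  0.14088852] [ 0.53285173 -0.09016764  0.14088852]
```

The visible tips sit at about z 0.156, so I'll open, go down 26 mm while watching the force, and close again.

Request:
servo_tool([
  [0,0,-0.5,0],
  [0,0,-0.5,0],
  [0,0,-0.5,0],
  [0,0,-0.5,0],
  [0,0,-0.5,0],
  [0,0,-0.5,0],
  [0,0,-0.5,0],
  [0,0,-0.5,0],
], claw=60)

```text
time: 5.1
tool_pos: [0.554, -0.0961, 0.1459]
ee_rot: [3.142, 0.0, 1.295]
wrist_force: [-0.4, 0.3, 0.3]
width: 0.0717
finger_force: 0.0
```

Request:
servo_tool([
  [0,0,0.6,0],
  [0,0,1.2,0],
  [0,0,1.8,0],
  [0,0,2.4,0],
  [0,0,2.9,0],
  [0,0,3.1,0],
  [0,0,3.1,0],
])

```text
time: 5.98
tool_pos: [0.554, -0.0962, 0.1148]
ee_rot: [-3.141, 0.0, 1.295]
wrist_force: [-0.2, 0.1, -0.4]
width: 0.0721
finger_force: 0.0
```

```bash
python3 - <<'E'
from h import *
st()
a=snapshot("scene");b=snapshot("side")
r=lambda x:cv2.resize(x,(400,375),interpolation=cv2.INTER_CUBIC)
cv2.imwrite("pics/c4.png",np.hstack([r(a[120:195,290:370]),r(b[175:250,280:360])]))
E
```

```text
5.975 pos [553.99 -96.16 114.76] yaw 74.2 F [-0.2  0.1 -0.4] T [-0.103 -0.038  0.044] w 0.0721 f 0.0 q6 0.003
```

View pics/c4.png

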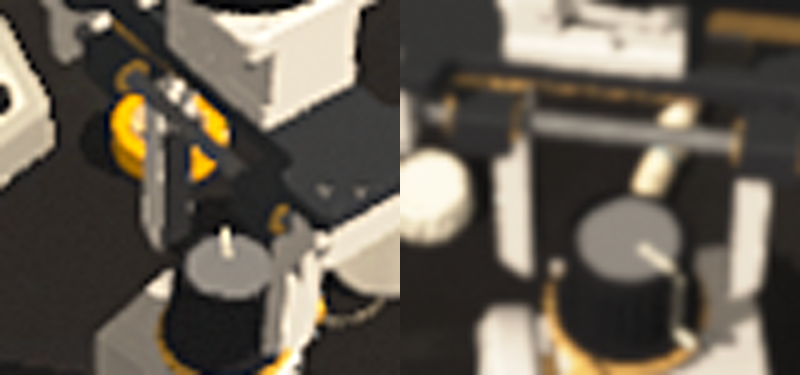

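The fingers now stand on both sides of the knob, with tips around mid-height of the grip (side crop about (515,275) and (745,298)). Closing now.

Request:
servo_tool([
  [0,0,0.3,0],
  [0,0,0.3,0],
  [0,0,0.3,0],
  [0,0,0.3,0],
  [0,0,0.3,0],
  [0,0,0.3,0],
  [0,0,0.3,0],
], claw=170)

```text
time: 6.95
tool_pos: [0.5527, -0.0957, 0.1118]
ee_rot: [-3.138, 0.0, 1.295]
wrist_force: [-4.3, 1.3, 2.3]
width: 0.0472
finger_force: 30.0
```

```bash
python3 -c "from h import *;st()"
```

```text
6.95 pos [552.65 -95.75 111.79] yaw 74.21 F [-4.3  1.3  2.3] T [0.185 0.901 0.009] w 0.0472 f 30.0 q6 0.003
```

Request:
servo_tool([
  [0,-0.13,0,0],
  [0,-0.13,0,7],
  [0,-0.13,0,16],
  [0,-0.13,0,25],
  [0,-0.13,0,34],
  [0,-0.13,0,43],
  [0,-0.13,0,48],
  [0,-0.13,0,48],
])

```text
time: 7.95
tool_pos: [0.5525, -0.0956, 0.1118]
ee_rot: [-3.141, 0.001, 0.458]
wrist_force: [-2.5, 1.9, 1.1]
width: 0.0474
finger_force: 30.0
```

```bash
python3 -c "from h import *;st()"
```

```text
7.95 pos [552.45 -95.64 111.79] yaw 26.25 F [-2.5  1.9  1.1] T [ 0.182  0.725 -0.107] w 0.0474 f 30.0 q6 0.84
```

Request:
servo_tool([
  [0,0,0,7],
  [0,0,0,14],
  [0,0,0,21],
  [0,0,0,26],
  [0,0,0,26],
  [0,0,0,26],
])

```text
time: 8.7
tool_pos: [0.5524, -0.0956, 0.1118]
ee_rot: [-3.141, 0.001, 0.005]
wrist_force: [-3.9, 2.3, 1.8]
width: 0.0473
finger_force: 30.0
```

```bash
python3 - <<'E'
from h import *
st();m=camera_model("wrist");i=snapshot("wrist");cv2.imwrite("pics/w5.png",i)
x,y=np.int32(proj("wrist",[.553,-.0965,.145],m));print(x-60,y-50)
cv2.imwrite("pics/w5c.png",cv2.resize(i[y-50:y+70,x-60:x+60],None,fx=5,fy=5,interpolation=cv2.INTER_CUBIC))
E
```

```text
8.7 pos [552.43 -95.58 111.77] yaw 0.29 F [-3.9  2.3  1.8] T [ 0.298  0.885 -0.123] w 0.0473 f 30.0 q6 1.293
259 194
```

View pics/w5c.png

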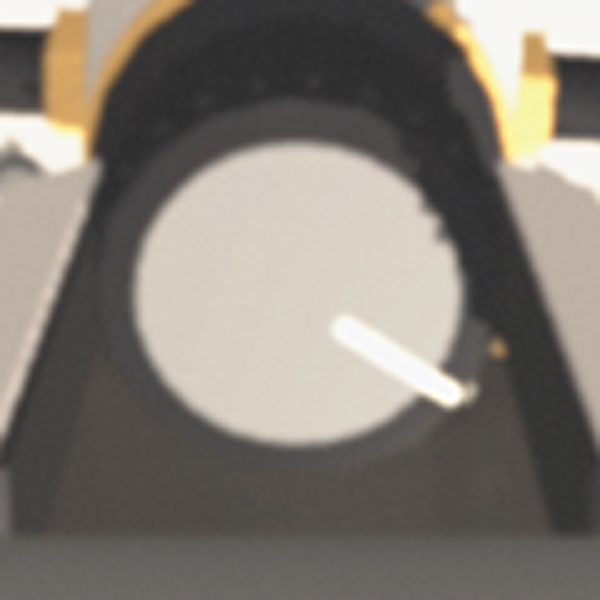

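The knob followed the grip, with the white line running from (327,259) to (351,273.2) px. Next I'll compute its direction.

```bash
python3 - <<'E'
from h import *
i=cv2.imread("pics/w5.png");m=camera_model("wrist")
V=i.min(2);g=np.zeros((400,640),np.uint8);g[255:276,324:352]=1
hi=(V>228)&(g>0);ys,xs=np.nonzero(hi);print(len(xs))
vx,vy,x0,y0=cv2.fitLine(np.c_[xs,ys].astype(np.float32),2,0,.01,.01).ravel()
p=onz("wrist",(x0,y0),.156,m);q=onz("wrist",(x0+10*vx,y0+10*vy),.156,m);c=onz("wrist",(259+298/5,194+293/5),.156,m)
A=lambda d:np.degrees(np.arctan2(d[1],d[0]))
print("c",c,"line",A(p-c),A(q-p),"ends",A(onz("wrist",(351,273.2),.156,m)-onz("wrist",(327,259),.156,m)))
# initial line again, tab from scene/side/wrist vs centre
i=cv2.imread("pics/w1.png")
E
```

```text
133
c [ 0.55282291 -0.0961824   0.156     ] line -126.22485301468632 -123.66417235306483 ends -122.38446211875555
```

The pointer is at about -124°, on the tab. Next I'll ease the knob up and feel for the stop.

Request:
servo_tool([
  [0,0,-0.1,0],
  [0,0,-0.15,0],
  [0,0,-0.2,0],
  [0,0,-0.2,0],
  [0,0,-0.2,0],
])

```text
time: 9.38
tool_pos: [0.5525, -0.0956, 0.1136]
ee_rot: [-3.141, 0.001, 0.004]
wrist_force: [-4.2, 2.3, -2.6]
width: 0.0475
finger_force: 30.0
```

```bash
python3 -c "from h import *;st()"
```

```text
9.375 pos [552.46 -95.59 113.62] yaw 0.21 F [-4.2  2.3 -2.6] T [ 0.487  0.858 -0.045] w 0.0475 f 30.0 q6 1.295
```

Request:
servo_tool([
  [0,0,-0.03,0],
  [0,0,-0.05,0],
  [0,0,-0.05,0],
])

```text
time: 9.75
tool_pos: [0.5524, -0.0956, 0.1139]
ee_rot: [-3.141, 0.001, 0.004]
wrist_force: [-5.0, 2.7, -3.8]
width: 0.0476
finger_force: 30.0
```

```bash
python3 -c "from h import *;st()"
```

```text
9.75 pos [552.44 -95.6  113.92] yaw 0.2 F [-5.   2.7 -3.8] T [ 0.559  0.854 -0.081] w 0.0476 f 30.0 q6 1.295
```

Request:
servo_tool([
  [0,0,-0.05,0],
  [0,0,-0.1,0],
  [0,0,-0.1,0],
  [0,0,-0.1,0],
])

```text
time: 10.25
tool_pos: [0.5523, -0.0956, 0.1142]
ee_rot: [-3.141, 0.002, 0.003]
wrist_force: [-2.8, 2.0, -10.9]
width: 0.0473
finger_force: 30.0
```

```bash
python3 -c "from h import *;st()"
```

```text
10.25 pos [552.32 -95.6  114.22] yaw 0.2 F [ -2.8   2.  -10.9] T [ 0.537  0.498 -0.07 ] w 0.0473 f 30.0 q6 1.295
```

Blocked, at about 10 N. I'll sweep clockwise slowly under this light pull.

Request:
servo_tool([
  [0,0,0,0.6],
  [0,0,0,1.2],
  [0,0,0,1.8],
  [0,0,0,2.4],
  [0,0,0,3],
  [0,0,0,3.6],
  [0,0,0,4.2],
  [0,0,0,4.8],
])

```text
time: 11.25
tool_pos: [0.5525, -0.0956, 0.1165]
ee_rot: [-3.141, 0.0, -0.081]
wrist_force: [-5.2, 3.1, -8.4]
width: 0.0475
finger_force: 30.0
```

```bash
python3 -c "from h import *;st()"
```

```text
11.25 pos [552.45 -95.62 116.51] yaw -4.65 F [-5.2  3.1 -8.4] T [0.698 1.032 0.114] w 0.0475 f 30.0 q6 1.379
```

The knob has risen into a gap (z +2.3 mm), and a flank moment has appeared. I'll ease back with it.

Request:
servo_tool([
  [0,0,0,-0.5],
  [0,0,0,-1],
  [0,0,0,-1],
])

```text
time: 11.62
tool_pos: [0.5524, -0.0956, 0.1165]
ee_rot: [-3.141, 0.0, -0.064]
wrist_force: [-4.8, 3.7, -9.3]
width: 0.0474
finger_force: 30.0
```

```bash
python3 -c "from h import *;st()"
```

```text
11.625 pos [552.45 -95.61 116.52] yaw -3.67 F [-4.8  3.7 -9.3] T [ 0.772  1.007 -0.169] w 0.0474 f 30.0 q6 1.362
```

Request:
servo_tool([
  [0,0,0,-0.5],
  [0,0,0,-1],
  [0,0,0,-1],
])

```text
time: 12.0
tool_pos: [0.5525, -0.0956, 0.1165]
ee_rot: [-3.141, 0.0, -0.047]
wrist_force: [-4.1, 2.7, -9.2]
width: 0.0474
finger_force: 30.0
```

```bash
python3 -c "from h import *;st()"
```

```text
12.0 pos [552.46 -95.63 116.55] yaw -2.7 F [-4.1  2.7 -9.2] T [ 0.703  1.02  -0.319] w 0.0474 f 30.0 q6 1.345
```

Request:
servo_tool([
  [0,0,0,0.5],
  [0,0,0,0.5],
  [0,0,0,0.5],
])

```text
time: 12.38
tool_pos: [0.5524, -0.0956, 0.1165]
ee_rot: [-3.141, 0.0, -0.055]
wrist_force: [-4.8, 2.9, -9.2]
width: 0.0478
finger_force: 30.0
```

```bash
python3 -c "from h import *;st()"
```

```text
12.375 pos [552.43 -95.6  116.5 ] yaw -3.16 F [-4.8  2.9 -9.2] T [ 0.719  1.002 -0.008] w 0.0478 f 30.0 q6 1.353
```

Request:
servo_tool([
  [0,0,0,0.5],
  [0,0,0,0.5],
  [0,0,0,0.5],
])

```text
time: 12.75
tool_pos: [0.5524, -0.0956, 0.1165]
ee_rot: [-3.141, 0.0, -0.064]
wrist_force: [-4.5, 3.5, -8.8]
width: 0.0472
finger_force: 30.0
```

```bash
python3 -c "from h import *;st()"
```

```text
12.75 pos [552.43 -95.63 116.51] yaw -3.65 F [-4.5  3.5 -8.8] T [0.75  1.004 0.006] w 0.0472 f 30.0 q6 1.362
```

Request:
servo_tool([
  [0,0,0,0.5],
  [0,0,0,0.5],
  [0,0,0,0.5],
])

```text
time: 13.12
tool_pos: [0.5525, -0.0956, 0.1165]
ee_rot: [-3.141, 0.0, -0.072]
wrist_force: [-5.3, 3.3, -8.2]
width: 0.0478
finger_force: 30.0
```

```bash
python3 -c "from h import *;st()"
```

```text
13.125 pos [552.48 -95.63 116.54] yaw -4.14 F [-5.3  3.3 -8.2] T [0.688 0.972 0.016] w 0.0478 f 30.0 q6 1.37
```

The free zone in the gap spans about -4.3° to -3.3°. I'll centre at -3.75° and pull up through the detent in small steps.

Request:
servo_tool([
  [0,0,0,-0.4],
  [0,0,-0.05,-0.4],
  [0,0,-0.1,-0.4],
  [0,0,-0.15,-0.4],
  [0,0,-0.15,-0.4],
])

```text
time: 13.75
tool_pos: [0.5524, -0.0956, 0.1168]
ee_rot: [-3.141, 0.001, -0.065]
wrist_force: [-3.9, 3.0, -11.5]
width: 0.0474
finger_force: 30.0
```

```bash
python3 -c "from h import *;st()"
```

```text
13.75 pos [552.37 -95.63 116.76] yaw -3.74 F [ -3.9   3.  -11.5] T [ 0.753  0.815 -0.132] w 0.0474 f 30.0 q6 1.363
```

Request:
servo_tool([
  [0,0,-0.05,0],
  [0,0,-0.1,0],
  [0,0,-0.15,0],
  [0,0,-0.15,0],
])

```text
time: 14.25
tool_pos: [0.5523, -0.0956, 0.1172]
ee_rot: [-3.141, 0.002, -0.065]
wrist_force: [-3.3, 3.3, -16.0]
width: 0.0473
finger_force: 30.0
```

```bash
python3 -c "from h import *;st()"
```

```text
14.25 pos [552.27 -95.62 117.23] yaw -3.71 F [ -3.3   3.3 -16. ] T [ 0.713  0.539 -0.149] w 0.0473 f 30.0 q6 1.363
```

Request:
servo_tool([
  [0,0,0,0.3],
  [0,0,0,0.3],
  [0,0,0,0.3],
])

```text
time: 14.62
tool_pos: [0.5527, -0.0957, 0.1219]
ee_rot: [3.141, -0.002, -0.069]
wrist_force: [-8.1, 4.2, -6.3]
width: 0.048
finger_force: 30.0
```

```bash
python3 -c "from h import *;st()"
```

```text
14.625 pos [552.72 -95.69 121.92] yaw -3.98 F [-8.1  4.2 -6.3] T [ 0.902  1.579 -0.029] w 0.048 f 30.0 q6 1.368
```

Request:
servo_tool([
  [0,0,0,-0.4],
  [0,0,0,-0.6],
  [0,0,0,-0.6],
])

```text
time: 15.0
tool_pos: [0.5527, -0.0957, 0.1219]
ee_rot: [3.141, -0.002, -0.06]
wrist_force: [-8.3, 4.6, -5.9]
width: 0.0475
finger_force: 30.0
```

```bash
python3 -c "from h import *;st()"
```

```text
15.0 pos [552.71 -95.66 121.89] yaw -3.41 F [-8.3  4.6 -5.9] T [ 0.972  1.644 -0.147] w 0.0475 f 30.0 q6 1.358
```

The knob snapped fully out (z +10.1 mm). I'll centre it, release it and go up.

Request:
servo_tool([
  [0,0,0,0.3],
  [0,0,0,0.3],
  [0,0,0,0.3],
  [0,0,0,0.3],
  [0,0,0,0.3],
  [0,0,0,0.3],
], claw=40)

```text
time: 15.75
tool_pos: [0.5528, -0.0958, 0.1182]
ee_rot: [3.141, 0.0, -0.065]
wrist_force: [0.4, 0.5, -1.1]
width: 0.0796
finger_force: 0.0
```

Request:
servo_tool([
  [0,0,-1,0],
  [0,0,-3,0],
  [0,0,-6,0],
  [0,0,-10,0],
  [0,0,-14,0],
  [0,0,-14,0],
  [0,0,-14,0],
])

```text
time: 16.62
tool_pos: [0.5526, -0.0957, 0.2577]
ee_rot: [-3.142, 0.001, -0.065]
wrist_force: [-0.4, -0.2, -0.5]
width: 0.079
finger_force: 0.0
```

```bash
python3 - <<'E'
from h import *
st();m=camera_model("wrist");w=snapshot("wrist");a=snapshot("scene");b=snapshot("side");cv2.imwrite("pics/w6.png",w);cv2.imwrite("pics/s6.png",a);cv2.imwrite("pics/d6.png",b)
x,y=np.int32(proj("wrist",[.553,-.0965,.15],m));print("org",x-50,y-50)
r=lambda x:cv2.resize(x,(400,375),interpolation=cv2.INTER_CUBIC)
cv2.imwrite("pics/c6.png",np.hstack([cv2.resize(w[y-50:y+50,x-50:x+50],(400,400),interpolation=cv2.INTER_CUBIC)[:375],r(b[185:260,285:365])]))
E
```

```text
16.625 pos [552.59 -95.74 257.75] yaw -3.7 F [-0.4 -0.2 -0.5] T [0.07  0.019 0.007] w 0.079 f 0.0 q6 1.363
org 268 141
```

View pics/c6.png

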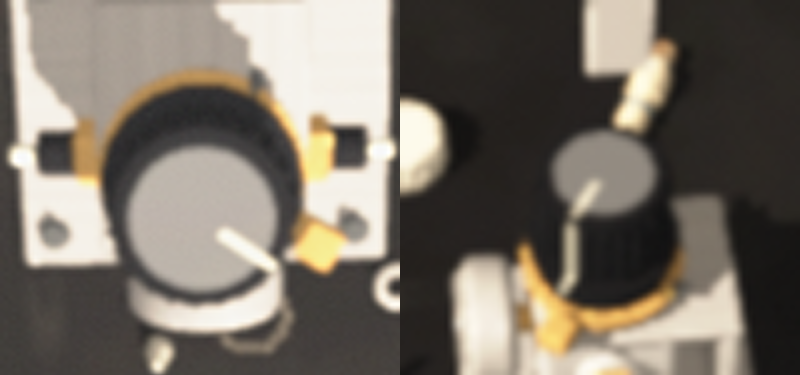

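The knob stands out, with the white line leading to the tab: wrist line (323.5,199.3)→(335.5,207.5), tab (347.8,202), side pointer tip (318.6,242.6), side tab (316.6,250.6). I'll check the angle.

```bash
python3 - <<'E'
from h import *
m=camera_model("wrist");A=lambda d:np.degrees(np.arctan2(d[1],d[0]))
c=onz("wrist",(318.5,195.75),.166,m);t=onz("wrist",(347.75,202),.1185,m)
l=onz("wrist",(335.5,207.5),.166,m)-onz("wrist",(323.5,199.25),.166,m);l2=onz("wrist",(335.5,207.5),.166,m)-c
print(c,"tab",A(t-c),np.hypot(*(t-c)[:2]),"line",A(l),A(l2))
p=onz("side",(318.6,242.6),.127);ts=onz("side",(316.6,250.6),.1185);cs=onz("side",(325.9,219.4),.166)
print("side: c",cs,"ptr",A(p-cs),np.hypot(*(p-cs)[:2]),"tab",A(ts-cs),np.hypot(*(ts-cs)[:2]))
E
```

```text
[ 0.55198146 -0.09622575  0.166     ] tab -123.38209621798963 0.039511228588406104 line -128.98751904216394 -129.13033188068766
side: c [ 0.55405183 -0.09700992  0.166     ] ptr -126.4543398906231 0.028152081946515296 tab -122.96627153184131 0.0406460354804282
```

The pointer is about 4–5° from the tab's middle (under 3 mm), inside the limit, and the knob is out. Handing in.

```bash
python3 -c "from bench import *;print(close_job())"
```

```text
the job is handed in; nothing more can be done
None
```

I turned the knob clockwise to the mark, found a spline gap by feel, pulled the knob about 10 mm out into its lock and let go; the pointer stands about 3 mm from the mark, and I handed the job in at about 17 s (no verdict was returned).

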